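Cap the sample pot: back to the drop, then screw home

ROBOT

A 6-joint arm with a two-finger parallel gripper is mounted at the origin on the work surface. World frame = base frame: x ahead of the robot, y to its left, z up, the work surface at z = 0. Lengths are in m, angles in rad, forces in N, time in s.
With the tool pointing down it reaches from about 0.35 to 0.875 m from the base axis. Payload 4.2 kg.
Tool frame: the origin (TCP) lies at the centre of the arm's flange, where the gripper is bolted on; the fingertips stand 173 mm ahead of it and the grasp point (between the pads) lies ctrl.tcp_to_grasp ahead of it (ctrl.tcp_to_grasp is the distance from the TCP to the grasp point, in m); z points along the fingers, y is the line along which they close (so a half turn about z gives the same grasp; the last joint's range is limited). The gripper opens to 85 mm and grips with 20 to 120 N. Pads are 22 mm wide; open, the fingers measure 114 mm over their backs; the gripper's body (76 mm by 85 mm) begins 54 mm behind the grasp point. The pads swing forward as they close: fully open they stand 13 mm farther back than shut.
Start: joints at [1.508, 0.385, 0.008, 0, -1.194, -0.259], TCP at [0.198, 0.593, 0.405] pointing down, gripper open.
Joint ranges: [-3.14, 3.14], [-1.21, 2.06], [-1.07, 1.41], [-3.16, 2.05], [-2.99, -0.16], [-3.1, 3.1]. Speed limits (rad/s): [2.79, 2.79, 3.14, 3.14, 3.14, 3.14].

INTERFACE

Orientations are given as a 3x3 rotation matrix whose columns are the frame's x, y, z axes.
In Python, from bench import ctrl gives the robot as it stands.
- The arm moves only by the tool jog_arm, never from a script. Its argument "motion" is a list of rows, each an object of numbers: "x", "y", "z": the shift along the tool's x, y, z in m; "roll": the turn about the tool's z in rad; "jaw": the finger opening in m, from 0 to 0.0854. A call has 1 to 12 rows; each row shifts and turns the commanded pose from where the row before left it, along the tool's axes as they then stand; what a row does not reach is not made up. A row lasts 1/8 s, in which the tool goes at most 62.5 mm and 10.7 degrees, less where a joint would pass 70% of its speed; a pose out of reach is approached as far as the arm can. A call is refused whole if a number of a shift passes 0.0625 or a number of a turn 0.188, either way. A call with a gripper value outside its range is refused whole. The fingers move at their own pace and stop on an object; "grip_force" is the grip in N (left out, the last holds). Time passes only in rows, so rows that do not move let the fingers close. It gives the time, the measured TCP pose, the force, the opening and the grip force at its end, in the units of the state.
- ctrl.get_obs(): the state, without advancing time (a new reading comes with each control period).
- ctrl.camera(name): name is "side" or "top"; returns the picture (480x640x3 uint8, blue, green, red); there is no depth.
- ctrl.camera_info(name): a dict with "fx", "fy", "cx", "cy" (pixels), "world_to_cam" (4x4, takes a point from world to camera coordinates). Camera axes: x right, y up, looking along -z (the intrinsics and any distortion apply to the point x, -y, -z); pixel columns grow to the right and rows downward; lengths in m; the calibration is good to about 2 mm. A picture is of the moment at which its call begins. camera_info takes no time and is no camera call.
- ctrl.close_job(): hands the job in; it is judged then, once.
The state is a dict: "time_s": time; "q": joint angles; "joint_velocities": joint speeds; "effort": joint torques, N m; "tool_pos": TCP position; "ee_rot": TCP orientation; "wrist_force": force on the tool from outside, world axes, zero at the start; "ft_torque": the same for the moment, N m; "width": opening from 0.0 (shut) to 1.0 (fully open); "finger_force": force on a finger pad.
Only numpy, scipy, OpenCV 4.12 (cv2) and the standard library are available. Lean on these libraries where they do the work, as an engineer would, in place of code of your own. Each camera call takes 0.05 s, during which the arm holds its last target. There are 200 camera calls.

TASK

Close the open sample pot that stands in its locking base with the large screw cap lying on the bench. Set the cap level on the neck and, pressing lightly, turn it backwards (counter-clockwise seen from above), never forwards, until you feel it drop into the thread; then screw it clockwise fully down without forcing it, and let go. Leave everything else on the bench where it is.

Things in the scene. Friction and masses are not known exactly. Their poses are not given: they have to be found in the camera images.
- cap: Large white ribbed screw cap, 60 mm across, 21.5 mm high, about 45 g, lying on the bench open side down. Origin: middle of its lower edge; z up through its top. Skirt 3 mm thick. Inside: four equal lugs a quarter turn apart, 5.3 mm wide, 3 mm high, undersides 2 mm above the lower edge, inner ends on a 46 mm circle; ceiling 18 mm above the lower edge.
- stand: Grey round locking base, 96 mm across, 26 mm high, fixed to the bench, with the pot in its toothed socket at any angle: its yaw does not tell where the thread begins. Origin: middle of its underside; z up. Height of the cap's origin above it: 82 mm with the lugs riding on the thread, 74.5 mm dropped in and lying on the gasket, 71 mm screwed fully down.
- pot_rim (a point): Centre of the mouth of the open white pot, level with its hard rim, 88 mm above the bench. The pot is 54 mm across up to its shoulder at 68 mm; the neck above is 44.4 mm across, with a slight lead-in at the rim. A soft ring gasket stands 4.5 mm proud of the rim (2.6 N per mm). Cassettes lie inside.
- thread_top (a point): Point on the pot's axis at the top of the thread, 84 mm above the bench. Four equal thread segments ring the neck, 52 mm across outside: level on top, underneath sloping 5 mm down clockwise, then level to a stop. Between them four gaps of 24 degrees, a quarter turn apart, let the cap's lugs drop: at most a quarter turn back, plus the pot's play, finds them.
- pot (a joint): Twist of the pot in its base's play, rad, positive counter-clockwise from above, stops at -0.06 and 0.06, starting between -0.015 and 0.05. It moves easily (0.012 N m), dragged by the cap. After the drop the cap is soon blocked backwards; clockwise it takes up the play (7 degrees) and, pulled down by the thread, is fully down after 50 to 70 degrees in all, 10 to 15 before a hard stop; it stays down when released.
- small_cap: Bystander: white screw cap, 38 mm across, 18 mm high; too small for the pot. Origin under its centre.
- full_pot_a: Bystander: closed white pot, 60 mm across, 85 mm high. Origin under its centre.
- full_pot_b: Bystander: closed white pot, 40 mm across, 62 mm high. Origin under its centre.
- marker: Bystander: marker pen lying along its x, 140 mm long, 13 mm thick. Origin under its centre.
- tape: Bystander: roll of white tape lying flat, 60 mm across, 19 mm high. Origin under its centre.
- cassette_tray: Bystander: open grey three-part tray of cassettes, 130 x 100 x 35 mm. Origin under its centre.
- forceps: Bystander: steel forceps lying along their x, 136 mm long, 20 mm wide, 6 mm high. Origin under their middle.
Mind the look-alikes: they are no part of the job. Leave any purple look-alike of the cap alone.

How it is judged:
On the way:
1. the cap has dropped into the thread: level, on the pot's axis, more than 4 mm below the height at which it rides on the thread (z of cap in the frame of stand between 0.068 and 0.0775 m and horizontal distance between cap and stand below 0.004 m and angle between cap's own z axis and vertical below 0.09 rad), for 0.1 s.
At the end, for the whole second after the job is handed in: The cap is screwed fully down: its lower edge 71 mm above the base's underside (at most 72.2 mm), within 3 mm of the base's axis, tilted less than 0.05 rad, at rest and released (z of cap in the frame of stand below 0.0722 m and horizontal distance between cap and stand below 0.003 m and angle between cap's own z axis and vertical below 0.05 rad and linear speed of cap below 0.01 m/s and angular speed of cap below 0.1 rad/s); the robot touches nothing.
It fails at once if the cap is turned forwards (clockwise) while it still rides on top of the thread, dragging the pot clockwise in its base (z of cap in the frame of stand between 0.0795 and 0.086 m and horizontal distance between cap and stand below 0.006 m and value of joint pot below -0.04 rad).
It fails at once if the cap is pressed hard on the thread it rides on: more than 40 N (contact force between cap and pot above 40 N and z of cap in the frame of stand above 0.0795 m).
It fails at once if the cap is forced on the pot: more than 110 N between them, added over the four lugs (contact force between cap and pot above 110 N).
It fails at once if a bystander is moved more than 25 mm (distance of any of small_cap, full_pot_a, full_pot_b, marker, tape, cassette_tray, forceps from where it was at the start of the episode above 0.025 m).
It also fails if it takes over 61 s, if anything falls off the work surface, if the arm or the gripper's body presses on something with over 40 N, if the wrist force passes 120 N, or if a joint passes its speed limit or range.

## Working session

There is one attempt and no reset: what is moved stays moved. The work goes in short steps, Python scripts to look and compute and a tool call to move; the robot and the scene stay as the last step left them, time stands still between calls to the robot, and variables do not carry over. Pictures are saved under pics/ and viewed, at most 10 in all, crops included, and the job is handed in when it is done.

Besides the shell and the picture viewer there is one more tool, called after ">>>" by a JSON object that holds its "api" and its "payload". jog_arm: Moves the arm, as the interface text tells. Its arguments: {"type":"object","properties":{"motion":{"type":"array"},"grip_force":{"type":"number"}},"required":["motion"]}

```bash
ls; mkdir -p pics; python3 - <<'E'
from bench import ctrl
import cv2,json,numpy as np
for n in("top","side"):
    cv2.imwrite(f"pics/{n}0.png",ctrl.camera(n)); i=ctrl.camera_info(n); print({k:np.round(np.array(v),4).tolist() for k,v in i.items() if k!='x'})
o=ctrl.get_obs();print({k:np.round(v,4).tolist() for k,v in o.items()},ctrl.tcp_to_grasp)
E
```

```text
pics
{'fx': 466.1852, 'fy': 466.1852, 'cx': 314.9905, 'cy': 237.9035, 'world_to_cam': [[0.0672, -0.9977, -0.0022, -0.0314], [0.976, 0.0653, 0.2076, -0.5789], [-0.207, -0.0161, 0.9782, -0.8211], [0.0, 0.0, 0.0, 1.0]]}
{'fx': 456.8737, 'fy': 456.8737, 'cx': 315.4644, 'cy': 246.7441, 'world_to_cam': [[-0.9317, -0.3631, -0.006, 0.5677], [0.2297, -0.602, 0.7648, -0.1922], [-0.2813, 0.7112, 0.6443, -0.8046], [0.0, 0.0, 0.0, 1.0]]}
{'time_s': 0.1, 'q': [1.5076, 0.3855, 0.0068, -0.0004, -1.194, -0.2586], 'joint_velocities': [0.0009, -0.0019, 0.0021, 0.0018, 0.0001, 0.0007], 'effort': [-0.0005, -39.3318, 18.8931, 4.198, -0.0026, 0.0], 'tool_pos': [0.1976, 0.5928, 0.4037], 'ee_rot': [[0.9486, -0.3164, -0.0005], [-0.3164, -0.9486, -0.0019], [0.0001, 0.002, -1.0]], 'wrist_force': [0.3516, -0.1405, 0.1142], 'ft_torque': [-0.0244, 0.0294, -0.0259], 'finger_force': 0.0, 'width': 0.9977} 0.1547
```

View pics/top0.png

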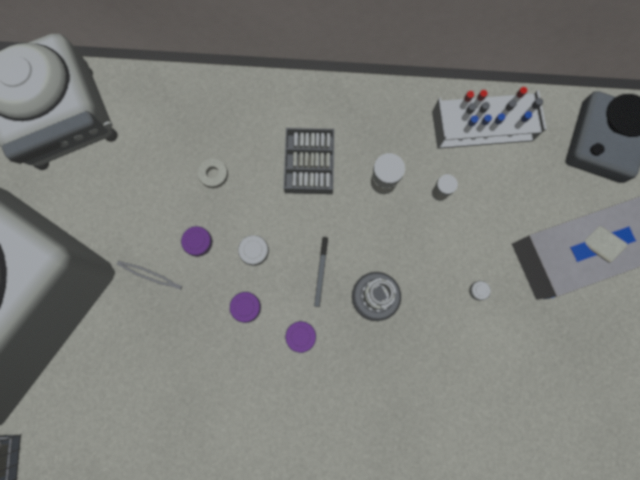

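View pics/side0.png

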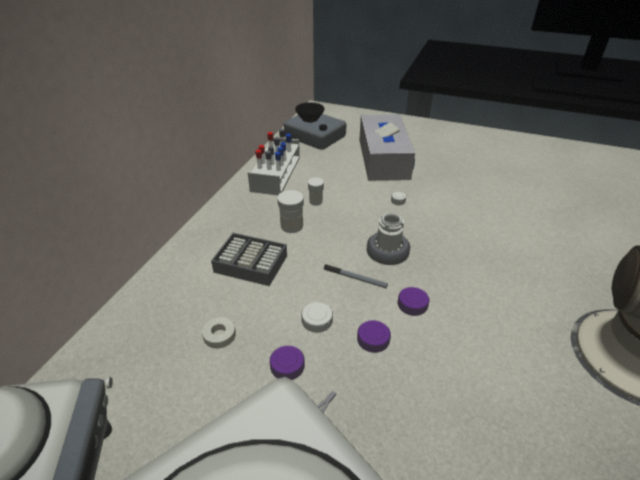

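The top view shows the white cap at about (253,250), the pot in its grey base at (377,296), and purple decoys at (196,240), (245,307) and (300,337). The side view shows the cap at about (317,316), the base at (388,247) and the pot's mouth at about (391,218).

```bash
cat > h.py <<'E'
from bench import ctrl
import cv2,numpy as np
def ray(n,u,v):
    i=ctrl.camera_info(n);T=np.array(i["world_to_cam"]);R,t=T[:3,:3],T[:3,3]
    d=R.T@np.array([(u-i["cx"])/i["fx"],-(v-i["cy"])/i["fy"],-1.]);return -R.T@t,d
def onz(n,u,v,z):
    c,d=ray(n,u,v);return c+d*(z-c[2])/d[2]
def proj(n,p):
    i=ctrl.camera_info(n);q=np.array(i["world_to_cam"])@np.append(p,1);return np.array([i["cx"]-i["fx"]*q[0]/q[2],i["cy"]+i["fy"]*q[1]/q[2]])
def blob(img,box,lo,hi,k=0):
    """largest blob of grey level lo..hi in box (u0,v0,u1,v1): ellipse of hull, area"""
    u0,v0,u1,v1=box;g=cv2.cvtColor(img[v0:v1,u0:u1],cv2.COLOR_BGR2GRAY)
    m=cv2.inRange(g,lo,hi)
    c=max(cv2.findContours(m,0,cv2.CHAIN_APPROX_NONE)[0],key=cv2.contourArea)
    h=cv2.convexHull(c).astype(np.float32)+np.float32([u0,v0]);e=cv2.fitEllipse(c.astype(np.float32)+np.float32([u0,v0]))
    return e,cv2.boundingRect(h),cv2.contourArea(h)
E
python3 - <<'E'
from h import *
t=cv2.imread("pics/top0.png");s=cv2.imread("pics/side0.png")
for n,im,b in(("top",t,(233,228,275,272)),("side",s,(297,297,338,336))):
    g=cv2.cvtColor(im,6)[b[1]:b[3],b[0]:b[2]];print(n,np.percentile(g,[5,50,80,95]))
    e,r,a=blob(im,b,185 if n=="top" else 190,255);print(e,r,onz(n,*e[0],.0215).round(4),onz(n,*e[0],.0107).round(4))
for th in(80,95,110):
    e,r,a=blob(t,(345,262,410,330),0,th);print("stand",th,e,r,onz("top",*e[0],.026).round(4))
a=cv2.resize(t[215:335,225:425],None,fx=4,fy=4,interpolation=2)
b=cv2.resize(s[200:340,290:430],None,fx=4,fy=4,interpolation=2)
o=np.zeros((600,800,3),np.uint8);a2=cv2.resize(t[260:330,340:410],(400,400),interpolation=2);b2=cv2.resize(s[200:270,353:423],(400,400),interpolation=2)
o[:400,:400]=a2;o[:400,400:]=b2
o[400:600,:200]=cv2.resize(t[225:275,228:278],(200,200));o[400:600,400:600]=cv2.resize(s[292:342,292:342],(200,200))
cv2.imwrite("pics/c0.png",o)
E
```

```text
top [127. 145. 161. 164.]Traceback (most recent call last):
  File "<stdin>", line 5, in <module>
  File "h.py", line 14, in blob
    c=max(cv2.findContours(m,0,cv2.CHAIN_APPROX_NONE)[0],key=cv2.contourArea)
ValueError: max() iterable argument is empty
```

```bash
python3 - <<'E'
from h import *
t=cv2.imread("pics/top0.png");s=cv2.imread("pics/side0.png")
print(np.percentile(cv2.cvtColor(s,6)[297:336,297:338],[5,50,80,95]))
for n,im,b in(("top",t,(233,228,275,272)),("side",s,(297,297,338,336))):
  for th in (150,155,160):
   try:
    e,r,a=blob(im,b,th,255);print(n,th,np.round(e[0],1),np.round(e[1],1),r,onz(n,*e[0],.0215).round(4),onz(n,*e[0],.0107).round(4))
   except Exception as x: print(x)
for th in(70,80,95):
    e,r,a=blob(t,(345,262,410,330),0,th);print("stand",th,np.round(e[0],1),np.round(e[1],1),r,onz("top",*e[0],.026).round(4),onz("top",*e[0],.013).round(4))
o=np.zeros((600,800,3),np.uint8);a2=cv2.resize(t[260:330,340:410],(400,400),interpolation=2);b2=cv2.resize(s[200:270,353:423],(400,400),interpolation=2)
o[:400,:400]=a2;o[:400,400:]=b2
o[400:600,:200]=cv2.resize(t[225:275,228:278],(200,200));o[400:600,400:600]=cv2.resize(s[292:342,292:342],(200,200))
cv2.imwrite("pics/c0.png",o)
E
```

```text
[ 83. 170. 192. 195.]
top 150 [252.2 248.8] [26.2 26.9] (239, 235, 28, 28) [0.5577 0.1299 0.0215] [0.5597 0.1315 0.0107]
top 155 [252.3 249. ] [25.3 26.1] (239, 236, 27, 27) [0.5575 0.1298 0.0215] [0.5594 0.1315 0.0107]
top 160 [252.3 249. ] [24.2 25. ] (240, 237, 26, 25) [0.5574 0.1296 0.0215] [0.5593 0.1313 0.0107]
side 150 [317. 316.] [44.8 47.5] (297, 297, 41, 39) [0.5539 0.1338 0.0215] [0.5574 0.125  0.0107]
side 155 [317. 316.] [44.8 47.5] (297, 297, 41, 39) [0.5539 0.1338 0.0215] [0.5574 0.125  0.0107]
side 160 [317. 316.] [44.8 47.5] (297, 297, 41, 39) [0.5539 0.1338 0.0215] [0.5574 0.125  0.0107]Traceback (most recent call last):
  File "<stdin>", line 10, in <module>
  File "h.py", line 15, in blob
    h=cv2.convexHull(c).astype(np.float32)+np.float32([u0,v0]);e=cv2.fitEllipse(c.astype(np.float32)+np.float32([u0,v0]))
                                                                 ~~~~~~~~~~~~~~^^^^^^^^^^^^^^^^^^^^^^^^^^^^^^^^^^^^^^^^^^
cv2.error: OpenCV(4.12.0) /io/opencv/modules/imgproc/src/shapedescr.cpp:361: error: (-201:Incorrect size of input array) There should be at least 5 points to fit the ellipse in function 'fitEllipseNoDirect'
```

>>> {"api": "jog_arm", "payload": {"motion": [{"x": 0.045, "y": 0.03}, {"x": 0.045, "y": 0.03}, {"x": 0.045, "y": 0.03}, {"x": 0.045, "y": 0.03}, {"x": 0.045, "y": 0.03}, {"x": 0.045, "y": 0.03}, {"x": 0.045, "y": 0.03}]}}

```text
validation failed for argument at $.mo...
```

```bash
cat > m.py <<'E'
from h import *
t=ctrl.camera("top");s=ctrl.camera("side")
cv2.imwrite("pics/t1.png",t);cv2.imwrite("pics/s1.png",s)
S=lambda im:cv2.cvtColor(im,cv2.COLOR_BGR2GRAY)
print("top dark row",S(t)[296,345:412].tolist()); print("top dark col",S(t)[262:332,377].tolist()); print("side row",S(s)[316,295:340].tolist());print("side col",S(s)[295:340,317].tolist())
o=np.zeros((600,800,3),np.uint8);a2=cv2.resize(t[260:330,340:410],(400,400),interpolation=2);b2=cv2.resize(s[200:270,353:423],(400,400),interpolation=2)
o[:400,:400]=a2;o[:400,400:]=b2
o[400:600,:200]=cv2.resize(t[225:275,228:278],(200,200));o[400:600,400:600]=cv2.resize(s[292:342,292:342],(200,200))
cv2.imwrite("pics/c1.png",o)
E
python3 m.py
```

```text
top dark row [137, 138, 138, 139, 138, 130, 106, 81, 71, 76, 90, 99, 103, 103, 101, 104, 114, 119, 109, 92, 97, 116, 137, 147, 141, 131, 133, 134, 124, 106, 95, 92, 92, 92, 92, 93, 91, 92, 91, 93, 103, 125, 137, 127, 112, 121, 137, 139, 135, 125, 113, 105, 101, 94, 85, 87, 110, 131, 138, 139, 140, 138, 139, 138, 139, 139, 141]
top dark col [139, 140, 139, 140, 140, 141, 140, 139, 132, 112, 88, 83, 91, 99, 102, 108, 124, 141, 146, 143, 142, 144, 143, 138, 127, 108, 97, 94, 92, 92, 92, 91, 92, 91, 92, 92, 94, 103, 120, 133, 132, 123, 118, 130, 141, 136, 120, 115, 124, 117, 103, 99, 102, 104, 100, 93, 82, 72, 81, 105, 127, 137, 139, 137, 137, 138, 138, 139, 138, 137]
side row [172, 170, 170, 173, 175, 165, 135, 146, 182, 193, 195, 194, 190, 184, 186, 192, 195, 195, 193, 196, 195, 194, 193, 194, 193, 194, 196, 193, 191, 188, 184, 190, 193, 195, 194, 184, 155, 131, 159, 170, 170, 168, 169, 168, 170]
side col [171, 170, 169, 168, 172, 172, 174, 186, 195, 195, 195, 195, 195, 195, 194, 193, 194, 195, 193, 194, 194, 193, 194, 194, 192, 186, 189, 192, 192, 172, 131, 97, 83, 83, 81, 81, 87, 115, 150, 164, 170, 169, 167, 169, 169]
```

View pics/c1.png

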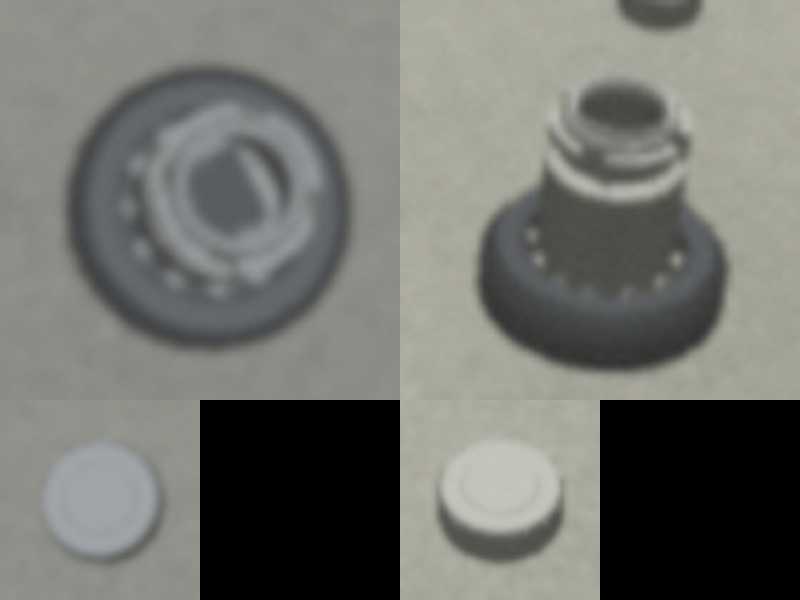

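The crop shows the pot's mouth centred at about (380.6,292.8) in the top view and (391.8,218.8) in the side view. The cap's top face is centred at about (252.9,249.3) in the top view and (317.2,313.8) in the side view. The move was refused, probably because of its format, so I'll retry with every key given.

>>> {"api": "jog_arm", "payload": {"motion": [{"x": 0.045, "y": 0.03, "z": 0.0, "roll": 0.0, "jaw": 0.085}, {"x": 0.045, "y": 0.03, "z": 0.0, "roll": 0.0, "jaw": 0.085}, {"x": 0.045, "y": 0.03, "z": 0.0, "roll": 0.0, "jaw": 0.085}, {"x": 0.045, "y": 0.03, "z": 0.0, "roll": 0.0, "jaw": 0.085}, {"x": 0.045, "y": 0.03, "z": 0.0, "roll": 0.0, "jaw": 0.085}, {"x": 0.045, "y": 0.03, "z": 0.0, "roll": 0.0, "jaw": 0.085}], "grip_force": 30}}

```text
time_s: 0.95
tool_pos: [0.3976, 0.3352, 0.4048]
ee_rot: [[0.949, -0.316, 0.0], [-0.316, -0.949, 0.0], [0.0, -0.0, -1.0]]
wrist_force: [0.6, 1.1, 0.6]
width: 0.998
finger_force: 0.0
```

```bash
python3 - <<'E'
from h import *
def tri(a,b):
    (c1,d1),(c2,d2)=ray("top",*a),ray("side",*b);A=np.c_[d1,-d2];k=np.linalg.lstsq(A,c2-c1,rcond=None)[0];p,q=c1+d1*k[0],c2+d2*k[1];return (p+q)/2,np.linalg.norm(p-q)
t=cv2.imread("pics/top0.png");s=cv2.imread("pics/side0.png")
e,_,_=blob(t,(233,228,275,272),150,255);u=e[0]
e2,r,_=blob(s,(297,297,338,336),181,255);print(u,e2)
print("cap z.0215",onz("top",*u,.0215),onz("side",*e2[0],.0215),tri(u,e2[0]))
print("rim tri",tri((380.6,292.8),(391.8,218.8)),onz("top",380.6,292.8,.088),onz("side",391.8,218.8,.088))
print("stand top",onz("top",376.7,296.4,.02))
o=ctrl.get_obs();print(o["tool_pos"],o["q"],o["ee_rot"],o["width"])
E
```

```text
(252.22593688964844, 248.84552001953125) ((316.5469970703125, 312.5179443359375), (21.396360397338867, 27.83517837524414), 90.7635498046875)
cap z.0215 [0.55773563 0.12990861 0.0215    ] [0.55781554 0.12611084 0.0215    ] (array([0.55681238, 0.12928564, 0.02533423]), np.float64(0.0004789028650764653))
rim tri (array([ 0.48123464, -0.11607333,  0.09240426]), np.float64(5.86094672722735e-07)) [ 0.48168056 -0.11665306  0.088     ] [ 0.48226241 -0.12202397  0.088     ]
stand top [ 0.48113362 -0.11836491  0.02      ]
[0.39757939 0.33520364 0.40477034] [ 1.01282790e+00  2.05965811e-01 -2.46729733e-01  1.17552428e-05
 -1.11789662e+00  2.36533535e-01] [[ 9.48784694e-01 -3.15923392e-01  1.17061286e-04]
 [-3.15923409e-01 -9.48784681e-01  1.67597453e-04]
 [ 5.81179992e-05 -1.95996299e-04 -9.99999979e-01]] 0.997747165825301
```

>>> {"api": "jog_arm", "payload": {"motion": [{"x": 0.0362, "y": 0.0243, "z": 0.0258, "roll": 0, "jaw": 0.085}, {"x": 0.0362, "y": 0.0243, "z": 0.0258, "roll": 0, "jaw": 0.085}, {"x": 0.0362, "y": 0.0243, "z": 0.0258, "roll": 0, "jaw": 0.085}, {"x": 0.0362, "y": 0.0243, "z": 0.0258, "roll": 0, "jaw": 0.085}, {"x": 0.0362, "y": 0.0243, "z": 0.0258, "roll": 0, "jaw": 0.085}, {"x": 0.0362, "y": 0.0243, "z": 0.0258, "roll": 0, "jaw": 0.085}]}}

```text
time_s: 1.7
tool_pos: [0.5576, 0.1286, 0.2491]
ee_rot: [[0.949, -0.316, 0.0], [-0.316, -0.949, -0.0], [0.0, -0.0, -1.0]]
wrist_force: [0.3, 1.2, -0.1]
width: 0.998
finger_force: 0.0
```

>>> {"api": "jog_arm", "payload": {"motion": [{"x": 0, "y": 0, "z": 0, "roll": 0.185, "jaw": 0.08}, {"x": 0, "y": 0, "z": 0, "roll": 0.185, "jaw": 0.08}, {"x": 0, "y": 0, "z": 0, "roll": 0.185, "jaw": 0.08}, {"x": 0, "y": 0, "z": 0, "roll": 0.185, "jaw": 0.08}, {"x": 0, "y": 0, "z": 0, "roll": 0.185, "jaw": 0.08}, {"x": 0, "y": 0, "z": 0, "roll": 0.185, "jaw": 0.08}, {"x": 0, "y": 0, "z": 0, "roll": 0.185, "jaw": 0.08}, {"x": 0, "y": 0, "z": 0, "roll": 0.185, "jaw": 0.08}, {"x": 0, "y": 0, "z": 0, "roll": 0, "jaw": 0.08}]}}

```text
time_s: 2.82
tool_pos: [0.5568, 0.1297, 0.2498]
ee_rot: [[-0.227, -0.974, -0.0], [-0.974, 0.227, -0.0], [0.0, 0.0, -1.0]]
wrist_force: [0.5, 0.1, 0.5]
width: 0.937
finger_force: 0.0
```

```bash
python3 - <<'E'
from h import *
o=ctrl.get_obs();p=o["tool_pos"];R=o["ee_rot"];print(o["time_s"],p,o["q"],R)
print("shift",R.T@(np.array([.5573,.1285,.171])-p))
cv2.imwrite("pics/t2.png",cv2.vconcat([ctrl.camera("side")[200:440,200:440],ctrl.camera("top")[130:370,130:370]]))
E
```

```text
2.825 [0.55676239 0.12974059 0.24979652] [ 5.12232691e-01  4.52527856e-01 -3.20468639e-01 -6.46433051e-05
 -7.98049510e-01 -7.41068961e-01] [[-2.26888226e-01 -9.73920775e-01 -2.40316813e-04]
 [-9.73920795e-01  2.26888251e-01 -8.20290827e-05]
 [ 1.34414889e-04  2.15438108e-04 -9.99999968e-01]]
shift [ 0.00107567 -0.00082204  0.07879649]
```

View pics/t2.png

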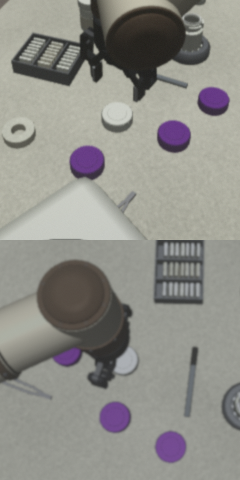

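The gripper stands above the white cap, with its fingers on the near and far sides and the decoys clear of them. I'll descend and pinch once to centre the cap across the jaw. A second pinch a quarter turn round will centre it the other way.

>>> {"api": "jog_arm", "payload": {"motion": [{"x": 0.001, "y": -0.001, "z": 0.03, "roll": 0, "jaw": 0.08}, {"x": 0, "y": 0, "z": 0.03, "roll": 0, "jaw": 0.08}, {"x": 0, "y": 0, "z": 0.017, "roll": 0, "jaw": 0.08}, {"x": 0, "y": 0, "z": 0, "roll": 0, "jaw": 0.08}, {"x": 0, "y": 0, "z": 0, "roll": 0, "jaw": 0.04}, {"x": 0, "y": 0, "z": 0, "roll": 0, "jaw": 0.04}, {"x": 0, "y": 0, "z": 0, "roll": 0, "jaw": 0.04}, {"x": 0, "y": 0, "z": 0, "roll": 0, "jaw": 0.04}], "grip_force": 20}}

```text
time_s: 3.92
tool_pos: [0.558, 0.1288, 0.1742]
ee_rot: [[-0.228, -0.974, 0.002], [-0.974, 0.228, 0.001], [-0.001, -0.002, -1.0]]
wrist_force: [-0.7, 0.3, 7.0]
width: 0.703
finger_force: 22.2
```

>>> {"api": "jog_arm", "payload": {"motion": [{"x": 0, "y": 0, "z": -0.002, "roll": 0, "jaw": 0.078}, {"x": 0, "y": 0, "z": -0.002, "roll": 0, "jaw": 0.078}, {"x": 0, "y": 0, "z": 0, "roll": 0, "jaw": 0.078}, {"x": 0, "y": 0, "z": 0, "roll": 0.187, "jaw": 0.078}, {"x": 0, "y": 0, "z": 0, "roll": 0.187, "jaw": 0.078}, {"x": 0, "y": 0, "z": 0, "roll": 0.187, "jaw": 0.078}, {"x": 0, "y": 0, "z": 0, "roll": 0.187, "jaw": 0.078}, {"x": 0, "y": 0, "z": 0, "roll": 0.187, "jaw": 0.078}, {"x": 0, "y": 0, "z": 0, "roll": 0.187, "jaw": 0.078}, {"x": 0, "y": 0, "z": 0, "roll": 0.187, "jaw": 0.078}, {"x": 0, "y": 0, "z": 0, "roll": 0.187, "jaw": 0.078}, {"x": 0, "y": 0, "z": 0, "roll": 0, "jaw": 0.078}]}}

```text
time_s: 5.42
tool_pos: [0.5575, 0.1285, 0.1767]
ee_rot: [[-0.988, 0.153, -0.0], [0.153, 0.988, -0.0], [0.0, -0.0, -1.0]]
wrist_force: [0.6, 0.8, 0.1]
width: 0.916
finger_force: 0.0
```

>>> {"api": "jog_arm", "payload": {"motion": [{"x": 0, "y": 0, "z": 0, "roll": 0, "jaw": 0.04}, {"x": 0, "y": 0, "z": 0, "roll": 0, "jaw": 0.04}, {"x": 0, "y": 0, "z": 0, "roll": 0, "jaw": 0.04}, {"x": 0, "y": 0, "z": 0, "roll": 0, "jaw": 0.04}, {"x": 0, "y": 0, "z": 0, "roll": 0, "jaw": 0.04}], "grip_force": 50}}

```text
time_s: 6.05
tool_pos: [0.5576, 0.1286, 0.1775]
ee_rot: [[-0.988, 0.154, 0.001], [0.154, 0.988, -0.0], [-0.001, 0.0, -1.0]]
wrist_force: [-1.0, -0.8, 5.8]
width: 0.686
finger_force: 53.8
```

```bash
python3 - <<'E'
from h import *
o=ctrl.get_obs();p=o["tool_pos"];R=o["ee_rot"];print({k:np.round(v,4).tolist() for k,v in o.items()})
print("shift to pot, z.29",R.T@(np.array([.4812,-.1178,.29])-p))
E
```

```text
{'time_s': 6.05, 'q': [0.5097, 0.5558, -0.3767, 0.0004, -0.6379, -2.2358], 'joint_velocities': [-0.0015, 0.0008, -0.0008, -0.0, 0.0015, 0.0007], 'effort': [-0.1009, -37.8892, 11.5497, 2.3234, 0.3961, -0.0804], 'tool_pos': [0.5576, 0.1286, 0.1775], 'ee_rot': [[-0.988, 0.1543, 0.0005], [0.1543, 0.988, -0.0], [-0.0005, 0.0001, -1.0]], 'wrist_force': [-1.0225, -0.768, 5.8265], 'ft_torque': [-0.1054, 0.3321, 0.0605], 'finger_force': 53.8441, 'width': 0.6863}
shift to pot, z.29 [ 0.037451   -0.25522958 -0.11258247]
```

>>> {"api": "jog_arm", "payload": {"motion": [{"x": 0, "y": 0, "z": -0.028, "roll": 0, "jaw": 0.04}, {"x": 0, "y": 0, "z": -0.042, "roll": 0, "jaw": 0.04}, {"x": 0, "y": 0, "z": -0.042, "roll": 0, "jaw": 0.04}, {"x": 0.006, "y": -0.0425, "z": 0, "roll": 0, "jaw": 0.04}, {"x": 0.006, "y": -0.0425, "z": 0, "roll": 0, "jaw": 0.04}, {"x": 0.006, "y": -0.0425, "z": 0, "roll": 0, "jaw": 0.04}, {"x": 0.006, "y": -0.0425, "z": 0, "roll": 0, "jaw": 0.04}, {"x": 0.006, "y": -0.0425, "z": 0, "roll": 0, "jaw": 0.04}, {"x": 0.006, "y": -0.0425, "z": 0, "roll": 0, "jaw": 0.04}, {"x": 0, "y": 0, "z": 0, "roll": 0, "jaw": 0.04}, {"x": 0, "y": 0, "z": 0, "roll": 0, "jaw": 0.04}]}}

```text
time_s: 7.42
tool_pos: [0.4823, -0.1178, 0.2887]
ee_rot: [[-0.988, 0.156, 0.0], [0.156, 0.988, 0.0], [0.0, 0.0, -1.0]]
wrist_force: [-0.6, 1.0, 0.3]
width: 0.685
finger_force: 53.9
```

```bash
python3 - <<'E'
from h import *
o=ctrl.get_obs();print({k:np.round(o[k],4).tolist() for k in("time_s","q","tool_pos","wrist_force","width","finger_force")})
t=ctrl.camera("top");s=ctrl.camera("side");cv2.imwrite("pics/t3.png",t);cv2.imwrite("pics/s3.png",s)
cv2.imwrite("pics/c3.png",cv2.hconcat([cv2.resize(t[255:335,330:430],(400,320),interpolation=2),cv2.resize(s[175:255,343:443],(400,320),interpolation=2)]))
E
```

```text
{'time_s': 7.425, 'q': [0.0882, 0.2918, -0.4618, -0.0002, -0.8172, -1.8153], 'tool_pos': [0.4823, -0.1178, 0.2887], 'wrist_force': [-0.5846, 0.9591, 0.2713], 'width': 0.6847, 'finger_force': 53.9185}
```

View pics/c3.png

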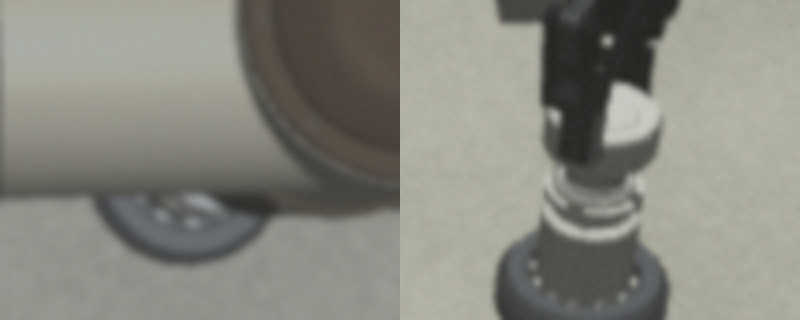

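In the side view, the held cap is at about columns 379–408 and hangs over the neck (columns 378–403). The arm hides the pot in the top view. I'll compare the side-view edges with their projections.

```bash
python3 - <<'E'
from h import *
from scipy.optimize import least_squares
s3=cv2.cvtColor(cv2.imread("pics/s3.png"),6).astype(int);s0=cv2.cvtColor(cv2.imread("pics/side0.png"),6).astype(float);t0=cv2.cvtColor(cv2.imread("pics/top0.png"),6).astype(float)
for v in (205,210,213,216): print(v,s3[v,374:414].tolist())
for v in (238,241): print(v,s3[v,362:418].tolist(), s3[v,374:380])
def circ(n,p,r,z):
    a=np.linspace(0,2*np.pi,72,endpoint=False);return np.array([proj(n,[p[0]+r*np.cos(b),p[1]+r*np.sin(b),z]) for b in a])
# silhouettes predicted at the TCP for cap, and at guess for pot/stand
for nm,p,r,z in(("cap bottom",(.4823,-.1178),.03,.1115),("cap top",(.4823,-.1178),.03,.133),("body",(.4815,-.1185),.027,.05),("stand",(.4815,-.1185),.048,.026),("stand0",(.4815,-.1185),.048,0),("rim",(.4815,-.1185),.0222,.088)):
    for n in("side","top"):
        c=circ(n,p,r,z);print(nm,n,c.min(0).round(1),c.max(0).round(1),proj(n,[*p,z]).round(1))
E
```

```text
205 [175, 174, 176, 174, 157, 112, 105, 135, 133, 80, 47, 43, 43, 45, 45, 42, 42, 53, 62, 79, 130, 183, 198, 198, 198, 195, 195, 189, 188, 195, 199, 198, 189, 163, 147, 166, 175, 175, 175, 174]
210 [175, 173, 173, 168, 138, 95, 82, 76, 65, 48, 39, 44, 43, 43, 41, 43, 50, 60, 70, 102, 155, 171, 172, 168, 164, 156, 147, 136, 125, 111, 99, 94, 89, 114, 159, 173, 172, 173, 175, 173]
213 [174, 174, 173, 171, 166, 145, 108, 82, 62, 48, 43, 45, 45, 44, 43, 46, 54, 59, 63, 67, 80, 84, 84, 82, 83, 82, 83, 81, 81, 81, 80, 84, 104, 144, 168, 173, 173, 173, 173, 175]
216 [178, 174, 174, 170, 169, 171, 165, 145, 125, 119, 90, 74, 70, 64, 61, 62, 66, 70, 76, 81, 80, 79, 79, 80, 80, 82, 79, 80, 82, 96, 124, 149, 166, 171, 170, 170, 172, 172, 172, 172]
238 [172, 170, 169, 169, 171, 167, 141, 105, 92, 95, 98, 97, 93, 83, 72, 70, 75, 77, 80, 79, 81, 81, 82, 83, 82, 82, 78, 81, 80, 79, 80, 80, 80, 80, 79, 81, 82, 78, 78, 85, 95, 99, 103, 119, 140, 155, 164, 167, 166, 165, 167, 166, 169, 168, 171, 169] [93 83 72 70 75 77]
241 [176, 175, 177, 174, 163, 119, 80, 78, 94, 97, 97, 94, 93, 110, 118, 91, 76, 78, 80, 81, 80, 81, 82, 81, 81, 79, 82, 80, 78, 79, 80, 79, 80, 82, 81, 81, 79, 79, 77, 72, 77, 89, 95, 97, 97, 100, 127, 155, 167, 168, 167, 167, 167, 168, 167, 167] [ 93 110 118  91  76  78]
cap bottom side [378.  202.7] [407.  219.5] [392.4 210.9]
cap bottom top [365.8 274.1] [400.4 308.7] [383.1 291.2]
cap top side [378.8 194.2] [408.3 210.9] [393.5 202.3]
cap top top [367.2 272.4] [402.6 307.9] [384.9 290. ]
body side [377.5 226.3] [402.5 241.8] [390.  233.9]
body top [364.4 280.4] [393.3 309.5] [378.8 294.8]
stand side [367. 229.] [410.9 256.8] [388.9 242.4]
stand top [352.1 271.1] [402.2 321.4] [377.2 295.9]
stand0 side [366.3 237.8] [409.4 265.8] [387.8 251.3]
stand0 top [351.1 272.9] [399.9 321.8] [375.5 297.1]
rim side [381.2 213.6] [402.3 226.2] [391.7 219.8]
rim top [369.2 280.6] [394.1 305.5] [381.6 293. ]
```

```bash
python3 - <<'E'
from h import *
s3=cv2.cvtColor(cv2.imread("pics/s3.png"),6).astype(float);s0=cv2.cvtColor(cv2.imread("pics/side0.png"),6).astype(float);t0=cv2.cvtColor(cv2.imread("pics/top0.png"),6).astype(float)
def cross(a,lev):  # first subpixel crossing
    d=np.flatnonzero(np.diff(np.sign(a-lev)));return d[0]+(lev-a[d[0]])/(a[d[0]+1]-a[d[0]]) if len(d) else np.nan
A=np.linspace(0,2*np.pi,720)
def low(n,p,r,z,cols,f=max):
    c=np.array([proj(n,[p[0]+r*np.cos(b),p[1]+r*np.sin(b),z]) for b in A]);return np.array([f(c[abs(c[:,0]-u)<.4,1]) for u in cols])
P=(.4823,-.1178);Q=(.4815,-.1185)
c=range(404,407);print("cap low obs-pred",[round(230-cross(s3[230:205:-1,u],130)-q,2) for u,q in zip(c,low("side",P,.03,.1115,c))])
c=range(400,406);print("cap up",[round(188+cross(s3[188:205,u],183)-q,2) for u,q in zip(c,low("side",P,.03,.133,c,min))],s3[188:204,402])
c=range(376,402,3);print("stand low",[round(275-cross(s0[275:250:-1,u],130)-q,2) for u,q in zip(c,low("side",Q,.048,0,c))])
for v in (230,232,234): 
    r=s0[v];print("body",v,372+cross(r[372:390],125),408-cross(r[408:390:-1],125),r[372:384].tolist())
for v in(252,255): r=s0[v];print("stand",v,358+cross(r[358:380],125),418-cross(r[418:395:-1],125))
print("pred u:",proj("side",[*Q,.05]),proj("side",[*Q,.013]))
print("rim rows",s0[206:232,392].tolist())
print("top inner mouth row",t0[292,364:398].tolist(),t0[278:310,381].tolist())
print("J side",[(proj("side",np.array([*Q,.088])+d)-proj("side",[*Q,.088])).round(2) for d in np.eye(3)*.001])
E
```

```text
cap low obs-pred [np.float64(-0.98), np.float64(-1.11), np.float64(-1.33)]
cap up [np.float64(1.72), np.float64(1.93), np.float64(2.03), np.float64(2.15), np.float64(2.26), np.float64(1.95)] [ 40.  36.  37.  39.  40.  40.  41.  43.  74. 135. 180. 197. 201. 199.
 194. 190.]Traceback (most recent call last):
  File "<stdin>", line 11, in <module>
  File "<stdin>", line 7, in low
  File "h.py", line 9, in proj
    i=ctrl.camera_info(n);q=np.array(i["world_to_cam"])@np.append(p,1);return np.array([i["cx"]-i["fx"]*q[0]/q[2],i["cy"]+i["fy"]*q[1]/q[2]])
ValueError: time passes only in moves, steps and waits
```

```bash
python3 - <<'E'
import h
from h import *
I={n:ctrl.camera_info(n) for n in("top","side")}
class C: camera_info=staticmethod(lambda n:I[n])
h.ctrl=C
s0=cv2.cvtColor(cv2.imread("pics/side0.png"),6).astype(float);t0=cv2.cvtColor(cv2.imread("pics/top0.png"),6).astype(float)
def cross(a,lev):
    d=np.flatnonzero(np.diff(np.sign(a-lev)));return d[0]+(lev-a[d[0]])/(a[d[0]+1]-a[d[0]]) if len(d) else np.nan
A=np.linspace(0,2*np.pi,720);Q=(.4815,-.1185)
k=np.array([proj("side",[Q[0]+.048*np.cos(b),Q[1]+.048*np.sin(b),0]) for b in A])
print("stand low",[round(float(275-cross(s0[275:250:-1,u],130)-k[abs(k[:,0]-u)<.4,1].max()),2) for u in range(376,402,3)])
for v in (230,232,234): r=s0[v];print("body",v,372+cross(r[372:390],125),408-cross(r[408:390:-1],125))
for v in(250,252): r=s0[v];print("stand",v,358+cross(r[358:380],125),418-cross(r[418:395:-1],125))
print("pred u:",proj("side",[*Q,.05]),proj("side",[*Q,.013]))
print("rim rows",s0[206:232,392].tolist())
print("J side",[(proj("side",np.array([*Q,.088])+d)-proj("side",[*Q,.088])).round(2) for d in np.eye(3)*.001])
E
```

```text
stand low [-0.95, -0.57, -0.5, -0.65, -0.76, -0.84, -0.68, -0.6, -0.89]
body 230 377.45238095238096 398.05
body 232 376.48148148148147 402.25
body 234 373.59090909090907 402.4
stand 250 365.8857142857143 409.7083333333333
stand 252 366.3454545454546 409.48
pred u: [389.96874266 233.85285023] [388.32072627 246.87982244]
rim rows [169.0, 170.0, 167.0, 168.0, 165.0, 166.0, 164.0, 153.0, 131.0, 102.0, 83.0, 74.0, 72.0, 71.0, 72.0, 79.0, 91.0, 109.0, 121.0, 129.0, 129.0, 143.0, 137.0, 104.0, 83.0, 96.0]
J side [array([-0.46, -0.1 ]), array([-0.12,  0.26]), array([ 0.05, -0.38])]
```

>>> {"api": "jog_arm", "payload": {"motion": [{"x": 0, "y": 0, "z": 0.012, "roll": 0, "jaw": 0.04}, {"x": 0, "y": 0, "z": 0.012, "roll": 0, "jaw": 0.04}, {"x": 0, "y": 0, "z": 0, "roll": 0, "jaw": 0.04}, {"x": 0, "y": 0, "z": 0.001, "roll": 0, "jaw": 0.04}, {"x": 0, "y": 0, "z": 0.001, "roll": 0, "jaw": 0.04}, {"x": 0, "y": 0, "z": 0, "roll": 0, "jaw": 0.04}]}}

```text
time_s: 8.28
tool_pos: [0.4823, -0.1178, 0.2631]
ee_rot: [[-0.988, 0.156, 0.0], [0.156, 0.988, 0.0], [-0.0, 0.0, -1.0]]
wrist_force: [0.8, -0.3, -1.0]
width: 0.684
finger_force: 53.9
```

>>> {"api": "jog_arm", "payload": {"motion": [{"x": 0, "y": 0, "z": 0.0007, "roll": 0, "jaw": 0.04}, {"x": 0, "y": 0, "z": 0.0007, "roll": 0, "jaw": 0.04}, {"x": 0, "y": 0, "z": 0, "roll": 0, "jaw": 0.04}]}}

```text
time_s: 8.65
tool_pos: [0.4823, -0.1178, 0.2615]
ee_rot: [[-0.988, 0.156, -0.0], [0.156, 0.988, 0.0], [0.0, 0.0, -1.0]]
wrist_force: [0.1, 0.4, -1.3]
width: 0.689
finger_force: 53.9
```

>>> {"api": "jog_arm", "payload": {"motion": [{"x": 0, "y": 0, "z": 0.0007, "roll": 0, "jaw": 0.04}, {"x": 0, "y": 0, "z": 0, "roll": 0, "jaw": 0.04}]}}

```text
time_s: 8.9
tool_pos: [0.4823, -0.1178, 0.2611]
ee_rot: [[-0.988, 0.155, 0.0], [0.155, 0.988, -0.0], [-0.0, -0.0, -1.0]]
wrist_force: [-0.8, 0.1, 2.2]
width: 0.687
finger_force: 54.2
```

>>> {"api": "jog_arm", "payload": {"motion": [{"x": 0, "y": 0, "z": 0.0005, "roll": 0, "jaw": 0.04}, {"x": 0, "y": 0, "z": 0, "roll": 0, "jaw": 0.04}]}}

```text
time_s: 9.15
tool_pos: [0.4825, -0.1179, 0.2604]
ee_rot: [[-0.988, 0.155, 0.001], [0.155, 0.988, -0.0], [-0.001, -0.0, -1.0]]
wrist_force: [0.4, -1.7, 0.1]
width: 0.686
finger_force: 54.0
```

```bash
python3 - <<'E'
from h import *
o=ctrl.get_obs();print({k:np.round(o[k],4).tolist() for k in("time_s","tool_pos","wrist_force","ft_torque","width")})
E
```

```text
{'time_s': 9.15, 'tool_pos': [0.4825, -0.1179, 0.2604], 'wrist_force': [0.4306, -1.6562, 0.0548], 'ft_torque': [-0.5499, -0.2264, -0.0146], 'width': 0.6855}
```

>>> {"api": "jog_arm", "payload": {"motion": [{"x": 0, "y": 0, "z": 0.0005, "roll": 0, "jaw": 0.04}, {"x": 0, "y": 0, "z": 0, "roll": 0, "jaw": 0.04}]}}

```text
time_s: 9.4
tool_pos: [0.4826, -0.1179, 0.2598]
ee_rot: [[-0.988, 0.155, 0.001], [0.155, 0.988, -0.0], [-0.001, -0.0, -1.0]]
wrist_force: [1.3, -2.9, 0.6]
width: 0.691
finger_force: 54.0
```

>>> {"api": "jog_arm", "payload": {"motion": [{"x": 0, "y": 0, "z": 0.0005, "roll": 0, "jaw": 0.04}, {"x": 0, "y": 0, "z": 0, "roll": 0, "jaw": 0.04}]}}

```text
time_s: 9.65
tool_pos: [0.4826, -0.1179, 0.2596]
ee_rot: [[-0.988, 0.155, 0.001], [0.155, 0.988, -0.0], [-0.001, -0.0, -1.0]]
wrist_force: [2.3, -3.2, 1.1]
width: 0.684
finger_force: 54.1
```

```bash
cat >o.py <<'E'
from h import *
o=ctrl.get_obs();print({k:np.round(o[k],4).tolist() for k in("time_s","tool_pos","wrist_force","ft_torque","width")},"q6",round(o["q"][5],3))
E
python3 o.py
```

```text
{'time_s': 9.65, 'tool_pos': [0.4826, -0.1179, 0.2596], 'wrist_force': [2.2825, -3.2068, 1.0819], 'ft_torque': [-1.1056, -0.3956, -0.0154], 'width': 0.6841} q6 -1.815
```

>>> {"api": "jog_arm", "payload": {"motion": [{"x": -0.0005, "y": -0.0006, "z": 0, "roll": 0, "jaw": 0.04}, {"x": 0, "y": 0, "z": 0, "roll": 0, "jaw": 0.04}]}}

```text
time_s: 9.9
tool_pos: [0.4828, -0.1182, 0.2594]
ee_rot: [[-0.988, 0.156, 0.0], [0.156, 0.988, 0.0], [-0.0, 0.0, -1.0]]
wrist_force: [0.5, 0.2, 2.9]
width: 0.685
finger_force: 54.2
```

```bash
python3 o.py
```

```text
{'time_s': 9.9, 'tool_pos': [0.4828, -0.1182, 0.2594], 'wrist_force': [0.4773, 0.1754, 2.8964], 'ft_torque': [-0.1923, -0.2034, 0.0058], 'width': 0.6855} q6 -1.814
```

>>> {"api": "jog_arm", "payload": {"motion": [{"x": 0, "y": 0, "z": 0.0006, "roll": 0, "jaw": 0.04}, {"x": 0, "y": 0, "z": 0, "roll": 0, "jaw": 0.04}]}}

```text
time_s: 10.15
tool_pos: [0.4828, -0.1182, 0.2594]
ee_rot: [[-0.988, 0.155, 0.001], [0.155, 0.988, 0.0], [-0.0, 0.0, -1.0]]
wrist_force: [-0.4, -0.1, 6.5]
width: 0.685
finger_force: 54.6
```

```bash
python3 o.py
```

```text
{'time_s': 10.15, 'tool_pos': [0.4828, -0.1182, 0.2594], 'wrist_force': [-0.3927, -0.0554, 6.4832], 'ft_torque': [0.0257, 0.1674, 0.0225], 'width': 0.6853} q6 -1.814
```

>>> {"api": "jog_arm", "payload": {"motion": [{"x": 0, "y": 0, "z": 0.0004, "roll": -0.05, "jaw": 0.04}, {"x": 0, "y": 0, "z": 0, "roll": -0.05, "jaw": 0.04}, {"x": 0, "y": 0, "z": 0, "roll": -0.05, "jaw": 0.04}]}}

```text
time_s: 10.52
tool_pos: [0.483, -0.1183, 0.2593]
ee_rot: [[-1.0, 0.004, 0.002], [0.004, 1.0, -0.0], [-0.002, -0.0, -1.0]]
wrist_force: [0.0, -0.6, 7.8]
width: 0.688
finger_force: 54.7
```

>>> {"api": "jog_arm", "payload": {"motion": [{"x": 0, "y": 0, "z": 0, "roll": -0.05, "jaw": 0.04}, {"x": 0, "y": 0, "z": 0, "roll": -0.05, "jaw": 0.04}, {"x": 0, "y": 0, "z": 0, "roll": -0.05, "jaw": 0.04}]}}

```text
time_s: 10.9
tool_pos: [0.483, -0.1183, 0.2593]
ee_rot: [[-0.989, -0.145, 0.002], [-0.145, 0.989, -0.0], [-0.002, -0.0, -1.0]]
wrist_force: [-0.9, -0.7, 8.1]
width: 0.692
finger_force: 54.7
```

```bash
python3 o.py
```

```text
{'time_s': 10.9, 'tool_pos': [0.483, -0.1183, 0.2593], 'wrist_force': [-0.9179, -0.7126, 8.1396], 'ft_torque': [-0.0823, 0.1831, -0.1417], 'width': 0.6915} q6 -1.512
```

>>> {"api": "jog_arm", "payload": {"motion": [{"x": 0, "y": 0, "z": 0, "roll": -0.05, "jaw": 0.04}, {"x": 0, "y": 0, "z": 0, "roll": -0.05, "jaw": 0.04}, {"x": 0, "y": 0, "z": 0, "roll": -0.05, "jaw": 0.04}]}}

```text
time_s: 11.28
tool_pos: [0.4829, -0.1184, 0.2593]
ee_rot: [[-0.957, -0.291, 0.001], [-0.291, 0.957, -0.0], [-0.001, -0.001, -1.0]]
wrist_force: [0.2, -2.0, 6.9]
width: 0.688
finger_force: 54.6
```

>>> {"api": "jog_arm", "payload": {"motion": [{"x": 0, "y": 0, "z": 0, "roll": -0.05, "jaw": 0.04}, {"x": 0, "y": 0, "z": 0, "roll": -0.05, "jaw": 0.04}]}}

```text
time_s: 11.52
tool_pos: [0.4826, -0.1184, 0.2586]
ee_rot: [[-0.923, -0.385, 0.0], [-0.385, 0.923, -0.0], [0.0, -0.0, -1.0]]
wrist_force: [-0.1, -3.1, 3.2]
width: 0.682
finger_force: 54.2
```

>>> {"api": "jog_arm", "payload": {"motion": [{"x": 0, "y": 0, "z": 0, "roll": -0.05, "jaw": 0.04}, {"x": 0, "y": 0, "z": 0, "roll": -0.05, "jaw": 0.04}]}}

```text
time_s: 11.78
tool_pos: [0.4825, -0.1186, 0.2579]
ee_rot: [[-0.88, -0.475, -0.001], [-0.475, 0.88, -0.0], [0.001, 0.0, -1.0]]
wrist_force: [1.3, -3.6, 0.2]
width: 0.687
finger_force: 53.9
```

>>> {"api": "jog_arm", "payload": {"motion": [{"x": 0.0001, "y": -0.0006, "z": 0.001, "roll": 0, "jaw": 0.04}, {"x": 0, "y": 0, "z": 0.001, "roll": 0, "jaw": 0.04}, {"x": 0, "y": 0, "z": 0, "roll": 0, "jaw": 0.04}]}}

```text
time_s: 12.15
tool_pos: [0.4826, -0.1189, 0.2559]
ee_rot: [[-0.881, -0.474, -0.001], [-0.474, 0.881, 0.0], [0.001, 0.001, -1.0]]
wrist_force: [0.4, 0.2, -0.7]
width: 0.687
finger_force: 53.9
```

```bash
python3 o.py
```

```text
{'time_s': 12.15, 'tool_pos': [0.4826, -0.1189, 0.2559], 'wrist_force': [0.3805, 0.1988, -0.7154], 'ft_torque': [-0.065, -0.0899, -0.0107], 'width': 0.6866} q6 -1.163
```

>>> {"api": "jog_arm", "payload": {"motion": [{"x": 0, "y": 0, "z": 0.001, "roll": 0, "jaw": 0.04}, {"x": 0, "y": 0, "z": 0.001, "roll": 0, "jaw": 0.04}, {"x": 0, "y": 0, "z": 0.001, "roll": 0, "jaw": 0.04}, {"x": 0, "y": 0, "z": 0, "roll": 0, "jaw": 0.04}]}}

```text
time_s: 12.65
tool_pos: [0.4828, -0.119, 0.2532]
ee_rot: [[-0.881, -0.474, -0.0], [-0.474, 0.881, 0.0], [0.0, 0.0, -1.0]]
wrist_force: [0.1, 0.0, -0.9]
width: 0.689
finger_force: 53.9
```

>>> {"api": "jog_arm", "payload": {"motion": [{"x": 0, "y": 0, "z": 0.001, "roll": 0, "jaw": 0.04}, {"x": 0, "y": 0, "z": 0.001, "roll": 0, "jaw": 0.04}, {"x": 0, "y": 0, "z": 0, "roll": 0, "jaw": 0.04}]}}

```text
time_s: 13.02
tool_pos: [0.4829, -0.119, 0.2514]
ee_rot: [[-0.88, -0.474, 0.0], [-0.474, 0.88, -0.0], [0.0, -0.0, -1.0]]
wrist_force: [-0.1, 0.4, 0.6]
width: 0.684
finger_force: 54.0
```

```bash
python3 o.py
```

```text
{'time_s': 13.025, 'tool_pos': [0.4829, -0.119, 0.2514], 'wrist_force': [-0.1481, 0.4441, 0.5902], 'ft_torque': [0.0138, 0.1538, 0.0051], 'width': 0.684} q6 -1.162
```

>>> {"api": "jog_arm", "payload": {"motion": [{"x": 0, "y": 0, "z": 0.0005, "roll": 0.06, "jaw": 0.04}, {"x": 0, "y": 0, "z": 0, "roll": 0.06, "jaw": 0.04}, {"x": 0, "y": 0, "z": 0, "roll": 0.06, "jaw": 0.04}, {"x": 0, "y": 0, "z": 0, "roll": 0.06, "jaw": 0.04}]}}

```text
time_s: 13.52
tool_pos: [0.4831, -0.119, 0.2512]
ee_rot: [[-0.968, -0.249, 0.001], [-0.249, 0.968, -0.0], [-0.001, -0.0, -1.0]]
wrist_force: [-0.6, -1.3, 1.1]
width: 0.683
finger_force: 54.1
```

```bash
python3 o.py
```

```text
{'time_s': 13.525, 'tool_pos': [0.4831, -0.119, 0.2512], 'wrist_force': [-0.5787, -1.3487, 1.1282], 'ft_torque': [0.0229, 0.0776, 0.0033], 'width': 0.6832} q6 -1.404
```

>>> {"api": "jog_arm", "payload": {"motion": [{"x": 0, "y": 0, "z": 0.0002, "roll": 0.06, "jaw": 0.04}, {"x": 0, "y": 0, "z": 0.0002, "roll": 0.06, "jaw": 0.04}, {"x": 0, "y": 0, "z": 0.0002, "roll": 0.06, "jaw": 0.04}, {"x": 0, "y": 0, "z": 0.0002, "roll": 0.06, "jaw": 0.04}]}}

```text
time_s: 14.02
tool_pos: [0.4833, -0.119, 0.2506]
ee_rot: [[-1.0, -0.012, 0.001], [-0.012, 1.0, -0.0], [-0.001, -0.0, -1.0]]
wrist_force: [0.5, 0.5, 2.4]
width: 0.685
finger_force: 54.2
```

```bash
python3 o.py
```

```text
{'time_s': 14.025, 'tool_pos': [0.4833, -0.119, 0.2506], 'wrist_force': [0.5431, 0.5312, 2.4364], 'ft_torque': [0.0524, 0.0467, 0.0214], 'width': 0.6849} q6 -1.644
```

>>> {"api": "jog_arm", "payload": {"motion": [{"x": 0, "y": 0, "z": 0.0003, "roll": 0.06, "jaw": 0.04}, {"x": 0, "y": 0, "z": 0.0003, "roll": 0.06, "jaw": 0.04}, {"x": 0, "y": 0, "z": 0.0003, "roll": 0.06, "jaw": 0.04}, {"x": 0, "y": 0, "z": 0.0003, "roll": 0.06, "jaw": 0.04}]}}

```text
time_s: 14.52
tool_pos: [0.4832, -0.119, 0.2497]
ee_rot: [[-0.974, 0.225, 0.001], [0.225, 0.974, -0.0], [-0.001, -0.0, -1.0]]
wrist_force: [-1.1, 0.2, 4.4]
width: 0.684
finger_force: 54.4
```

```bash
python3 o.py
```

```text
{'time_s': 14.525, 'tool_pos': [0.4832, -0.119, 0.2497], 'wrist_force': [-1.1396, 0.2342, 4.4118], 'ft_torque': [0.1333, 0.418, 0.0973], 'width': 0.6844} q6 -1.884
```

Torque is starting to build as the thread takes hold. I've turned 0.72 rad so far.

>>> {"api": "jog_arm", "payload": {"motion": [{"x": 0, "y": 0, "z": 0.0003, "roll": 0.06, "jaw": 0.04}, {"x": 0, "y": 0, "z": 0.0003, "roll": 0.06, "jaw": 0.04}, {"x": 0, "y": 0, "z": 0.0002, "roll": 0.06, "jaw": 0.04}]}}

```text
time_s: 14.9
tool_pos: [0.4833, -0.119, 0.2492]
ee_rot: [[-0.918, 0.396, 0.002], [0.396, 0.918, -0.001], [-0.002, 0.0, -1.0]]
wrist_force: [-1.1, 0.8, 7.1]
width: 0.686
finger_force: 54.5
```

```bash
python3 o.py
```

```text
{'time_s': 14.9, 'tool_pos': [0.4833, -0.119, 0.2492], 'wrist_force': [-1.1195, 0.8411, 7.0775], 'ft_torque': [0.1397, 0.429, 0.0775], 'width': 0.6857} q6 -2.064
```

>>> {"api": "jog_arm", "payload": {"motion": [{"x": 0, "y": 0, "z": 0.0002, "roll": 0.05, "jaw": 0.04}, {"x": 0, "y": 0, "z": 0, "roll": 0.05, "jaw": 0.04}, {"x": 0, "y": 0, "z": 0, "roll": 0.05, "jaw": 0.04}]}}

```text
time_s: 15.28
tool_pos: [0.4832, -0.1189, 0.2489]
ee_rot: [[-0.849, 0.528, 0.001], [0.528, 0.849, -0.0], [-0.001, 0.0, -1.0]]
wrist_force: [-1.0, 1.5, 5.0]
width: 0.685
finger_force: 54.5
```

```bash
python3 o.py
```

```text
{'time_s': 15.275, 'tool_pos': [0.4832, -0.1189, 0.2489], 'wrist_force': [-0.9893, 1.5054, 5.0083], 'ft_torque': [0.3203, 0.3898, 0.1209], 'width': 0.6852} q6 -2.214
```

>>> {"api": "jog_arm", "payload": {"motion": [{"x": 0, "y": 0, "z": 0.0003, "roll": 0.04, "jaw": 0.04}, {"x": 0, "y": 0, "z": 0, "roll": 0.04, "jaw": 0.04}]}}

```text
time_s: 15.52
tool_pos: [0.4832, -0.1189, 0.2486]
ee_rot: [[-0.804, 0.594, 0.001], [0.594, 0.804, -0.0], [-0.001, 0.0, -1.0]]
wrist_force: [-0.9, 1.1, 5.4]
width: 0.685
finger_force: 54.5
```

```bash
python3 o.py
```

```text
{'time_s': 15.525, 'tool_pos': [0.4832, -0.1189, 0.2486], 'wrist_force': [-0.8835, 1.091, 5.4143], 'ft_torque': [0.2842, 0.4443, 0.1717], 'width': 0.685} q6 -2.293
```

>>> {"api": "jog_arm", "payload": {"motion": [{"x": 0, "y": 0, "z": 0, "roll": 0.04, "jaw": 0.04}, {"x": 0, "y": 0, "z": 0, "roll": 0.04, "jaw": 0.04}]}}

```text
time_s: 15.78
tool_pos: [0.4832, -0.1189, 0.2485]
ee_rot: [[-0.754, 0.657, 0.001], [0.657, 0.754, -0.0], [-0.001, 0.0, -1.0]]
wrist_force: [-1.2, 0.7, 4.5]
width: 0.688
finger_force: 54.5
```

```bash
python3 o.py
```

```text
{'time_s': 15.775, 'tool_pos': [0.4832, -0.1189, 0.2485], 'wrist_force': [-1.2168, 0.6775, 4.4721], 'ft_torque': [0.2549, 0.382, 0.0698], 'width': 0.688} q6 -2.373
```

>>> {"api": "jog_arm", "payload": {"motion": [{"x": 0, "y": 0, "z": 0, "roll": 0.04, "jaw": 0.04}, {"x": 0, "y": 0, "z": 0, "roll": 0.03, "jaw": 0.04}]}}

```text
time_s: 16.02
tool_pos: [0.4833, -0.1189, 0.2485]
ee_rot: [[-0.707, 0.708, 0.001], [0.708, 0.707, -0.0], [-0.001, 0.001, -1.0]]
wrist_force: [-1.4, 0.9, 6.4]
width: 0.687
finger_force: 54.5
```

```bash
python3 o.py
```

```text
{'time_s': 16.025, 'tool_pos': [0.4833, -0.1189, 0.2485], 'wrist_force': [-1.3829, 0.9102, 6.3503], 'ft_torque': [0.1979, 0.4038, 0.1724], 'width': 0.6868} q6 -2.443
```

The height has levelled off at the fully-down value, so I'll release and retreat.

>>> {"api": "jog_arm", "payload": {"motion": [{"x": 0, "y": 0, "z": 0, "roll": 0, "jaw": 0.07}, {"x": 0, "y": 0, "z": 0, "roll": 0, "jaw": 0.08}, {"x": 0, "y": 0, "z": 0, "roll": 0, "jaw": 0.08}, {"x": 0, "y": 0, "z": 0, "roll": 0, "jaw": 0.08}, {"x": 0, "y": 0, "z": -0.02, "roll": 0, "jaw": 0.08}, {"x": 0, "y": 0, "z": -0.04, "roll": 0, "jaw": 0.08}, {"x": 0, "y": 0, "z": -0.05, "roll": 0, "jaw": 0.08}, {"x": 0, "y": 0, "z": -0.05, "roll": 0, "jaw": 0.08}, {"x": 0, "y": 0, "z": 0, "roll": 0, "jaw": 0.08}]}}

```text
time_s: 17.15
tool_pos: [0.4836, -0.1191, 0.412]
ee_rot: [[-0.707, 0.707, 0.01], [0.707, 0.707, -0.0], [-0.007, 0.007, -1.0]]
wrist_force: [-0.2, 0.6, -1.0]
width: 0.938
finger_force: 0.0
```

```bash
python3 - <<'E'
from h import *
s=ctrl.camera("side");cv2.imwrite("pics/s4.png",s)
cv2.imwrite("pics/c4.png",cv2.resize(s[175:335,290:450],(600,600),interpolation=2))
E
```

```text
(no output)
```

View pics/c4.png

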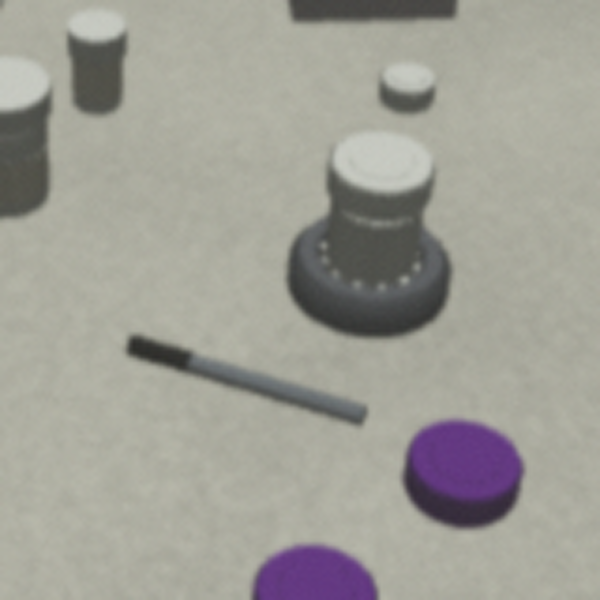

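The cap sits level on the pot at about image position (392,220), fully down, with nothing else moved.

```bash
python3 -c "
from bench import ctrl
print(ctrl.close_job())"
```

```text
the job is handed in; nothing more can be done
None
```

The cap is screwed fully down on the pot and released, and the job was handed in at about 17 s; the hand-in gave no verdict, but the last side view shows the cap level and nothing else in that view moved.

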